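Pack the repair kit and snap its lid on

TASK

Put the connector plug and the stub of heavy lead into the round tin, one in each half. Then take the lid by its knob and press it down onto the stud in the middle of the tin until it clicks, and keep pressing past the click until the lid is fully down on the rim, the seal squeezed. Finish like that, still holding the knob and pressing the lid down; leave the other things on the bench alone.

Things in the scene. Friction and masses are not known exactly. Their poses are not given: they have to be found in the camera images.
- tin: Round open aluminium tin fixed to the bench: outer diameter 140 mm, rim 38 mm high, wall 4.5 mm, inner floor 4 mm above the bench. Origin: centre of its underside, z up. A wall 5 mm thick and 30 mm high crosses the middle along the tin's own y axis; the two halves lie at its +x and -x, each about 55 mm deep in x, the middle of a half about 31 mm from the centre.
- stud_top (a point): Top of the steel snap stud, on the tin's axis, 57 mm above the bench. The stud stands on the middle wall on a post 24 mm wide (30 mm at its foot); it is 17 mm in diameter with a tapered tip, and four sprung noses stick out of it 50 mm above the bench (27 mm across them).
- seal (a joint): How far the black rubber seal ring inside the rim, which stands 3 mm proud of it, is squeezed, m: 0 free, 0.003 when the lid is fully down on the rim. It springs back with 4 N per mm, so it needs about 12 N to be fully squeezed and only stays so while the lid is pressed.
- lid_knob (a point): Middle of the grip of the lid's upright round black knob, 26 mm in diameter. On the lid's axis, 45 mm above the lid's underside, 20 mm above its flat top, 12 mm below the knob's top.
- lid_under (a point): Centre of the lid's underside (edge plane), on the knob's axis, 45 mm below lid_knob. Set on the stud it meets the noses when this point is 51 mm above the bench; the push grows to about 10 N, falls away at about 45 mm (the click) and the lid draws itself down; the seal is met at 41 mm and the lid is fully down on the rim at 38 mm.
- stub_mid (a point): Centre (half-way up) of the stub of heavy lead, a black rod with a bare copper end lying down: 63 mm long along its x, 9 mm wide, 9 mm high. Rigid.
- plug_mid (a point): Centre (half-way up) of the small yellow connector plug standing on the bench: 26 mm long along its x, 8 mm wide along its y, 16 mm high.
- flux: Small round flux tin with a yellow lid, 51 mm wide, 21 mm high; bystander. Origin: centre of the underside.
- cutters: Side cutters with red handles, 141 x 50 x 11 mm, lying flat; bystander.
- marker: Black felt marker, 130 x 16 x 18 mm, lying down; bystander.
- stub: The lead stub itself; origin at the centre of its underside, 4.5 mm below stub_mid.
- plug: The connector plug itself; origin at the centre of its underside, 8 mm below plug_mid.
- lid: Loose round grey plastic lid, 140 mm in diameter, 25 mm high (57 mm with its knob), about 0.15 kg, standing flat on the bench. Origin at lid_under, z up along the knob. Its socket for the stud, a 22 mm opening, is in the centre underneath; it fits at any yaw.

How it is judged:
On the way, in this order (a step that is already met when the one before it is completed fails the run):
1. the plug and the lead stub lie in the tin, one in each half, let go (horizontal distance between each of stub_mid, plug_mid and tin below 0.062 m and z of each of stub_mid, plug_mid in the frame of tin below 0.026 m and ((x of stub_mid in the frame of tin above 0.004 m and x of plug_mid in the frame of tin below -0.004 m) or (x of stub_mid in the frame of tin below -0.004 m and x of plug_mid in the frame of tin above 0.004 m)) and linear speed of each of stub, plug below 0.03 m/s and contact force between the fingers and stub below 0.1 N and contact force between the fingers and plug below 0.1 N), for 0.2 s.
2. the lid has snapped over the noses of the stud (horizontal distance between lid_under and tin below 0.004 m and angle between lid's own z axis and vertical below 0.06 rad and z of lid_under in the frame of tin below 0.0435 m), for 0.1 s.
At the end, for the whole second after the job is handed in: Plug and stub lie in the tin, one on each side of its middle wall; the lid is snapped on the stud, centred within 4 mm, level within 0.06 rad, underside below 40.5 mm; the gripper still holds it and presses so that the seal stays squeezed by over 1.5 mm (horizontal distance between each of stub_mid, plug_mid and tin below 0.062 m and z of each of stub_mid, plug_mid in the frame of tin below 0.026 m and ((x of stub_mid in the frame of tin above 0.004 m and x of plug_mid in the frame of tin below -0.004 m) or (x of stub_mid in the frame of tin below -0.004 m and x of plug_mid in the frame of tin above 0.004 m)) and horizontal distance between lid_under and tin below 0.004 m and angle between lid's own z axis and vertical below 0.06 rad and z of lid_under in the frame of tin below 0.0405 m and value of joint seal above 0.0015 m and linear speed of lid below 0.01 m/s and contact force between the fingers and lid above 1 N); the arm keeps its last pose, push and grip.
It fails at once if a bystander (flux tin, cutters, marker) was pushed by more than 25 mm (distance of any of flux, cutters, marker from where it was at the start of the episode above 0.025 m).
It also fails if it takes over 72 s, if anything falls off the work surface, if the arm or the gripper's body presses on something with over 40 N, if the wrist force passes 120 N, or if a joint passes its speed limit or range.

ROBOT

A 7-joint arm with a two-finger parallel gripper is mounted at the origin on a cart in front of the work surface, level with it; the furniture and walls round the work are solid. World frame = base frame: x ahead of the robot, y to its left, z up, the work surface at z = 0. Lengths are in m, angles in rad, forces in N, time in s.
With the tool pointing down it reaches from about 0.4 to 0.85 m from the base axis. Payload 10.4 kg.
Tool frame: the origin (TCP) lies on the centre line of the jaws, within the pads' length; the fingertips stand 14 mm ahead of it and the grasp point (between the pads) lies 5 mm behind it (manip.tip_reach is the distance from the TCP to the fingertips, in m); z points along the fingers, y is the line along which they close (so a half turn about z gives the same grasp; the last joint's range is limited). The gripper opens to 85 mm and grips with 20 to 120 N. Pads are 22 mm wide; open, the fingers measure 114 mm over their backs; the gripper's body (76 mm by 85 mm) begins 54 mm behind the grasp point. The pads swing forward as they close: fully open they stand 13 mm farther back than shut.
Start: joints at [1.326, 0.332, -0.065, 1.46, 0.022, 1.35, -0.088], TCP at [0.138, -0.61, 0.245] pointing down, gripper open.
Joint ranges: [-2.6, 2.6], [-0.5, 2.12], [-1.47, 1.34], [0.16, 2.42], [-1.27, 4.41], [0.06, 2.06], [-2.6, 2.6]. Speed limits (rad/s): [2.22, 2.22, 2.79, 2.79, 3.14, 3.14, 3.14].

INTERFACE

Orientations are given as a unit quaternion [x, y, z, w].
In Python, from workcell import manip gives the robot as it stands.
- The arm moves only by the shell command python3 -m pendant 'ROWS' [FORCE]. ROWS is JSON, a list of rows, each a list of 7 numbers: the shift along the tool's x, y, z in units of 50 mm (1.0 is 50 mm), then the turn, a rotation vector about the tool's x, y, z in units of 8 degrees (1.0 is 8 degrees), then the opening, from -1 (shut) to 1 (fully open), so that 0 is half open. In form: [[dx, dy, dz, ax, ay, az, jaw], ...]. A call has exactly 10 rows; each row is the pose to reach, as a shift and turn from the pose commanded when the call began, along the tool's axes at that moment; what a row does not reach only later rows make up. A row lasts 1/8 s, in which the tool goes at most 62.5 mm and 10.7 degrees, less where a joint would pass 70% of its speed; a pose out of reach is approached as far as the arm can. A call with a gripper value outside its range is refused whole. The fingers move at their own pace and stop on an object; FORCE is the grip in N (left out, the last holds). Time passes only in rows, so rows that repeat a pose let the fingers close, or fill a call up. It gives the time, the measured TCP pose, the force, the opening and the grip force at its end, in the units of the state.
- manip.get_obs(): the state, without advancing time (a new reading comes with each control period).
- manip.camera(name): name is "side" or "top"; returns (picture, depth): 420x560x3 uint8, red, green, blue; 420x560 float32, m along the optical axis (not along the pixel's ray), 0 where there is no reading.
- manip.get_calibration(name): a dict with "fx", "fy", "cx", "cy" (pixels), "D" ([k1, k2, p1, p2, k3] as OpenCV has them; the pictures are not rectified), "xyz" and "orientation" of the camera in the world. Camera axes: x right, y up, looking along -z (the intrinsics and any distortion apply to the point x, -y, -z); pixel columns grow to the right and rows downward; lengths in m; the calibration is good to about 2 mm. A picture is of the moment at which its call begins. get_calibration takes no time and is no camera call.
- manip.hand_in(): hands the job in; it is judged then, once.
Trained networks look in the newest picture that a camera, given by its name, has taken for a name from the list of things; names that differ only in an ending like _2 or _b are one class to them, and where a whole thing is asked for, a point or a joint stands for the part that bears it (a point fixed in the world has none). Each returns a list of dicts, best first, with "p" (0 to 1); they miss things now and then, are a little off and sometimes report something else, mostly with a low value. They report only what shows in the picture. A call takes as long as a camera call.
- manip.find_in(thing, camera): "box" ([left, top, right, bottom] in pixels, round what is visible of it).
- manip.trace(thing, camera): "pixels" (420x560 bool, what is visible of it) and "box" ([left, top, right, bottom] in pixels, round what is visible of it).
- manip.tip_of(thing, camera): "pixel" ([column, row] in pixels: a listed point, or the origin of a listed thing).
The state is a dict: "clock": time; "joint_pos": joint angles; "joint_velocities": joint speeds; "tau": joint torques, N m; "position": TCP position; "ee_rot": TCP orientation; "ft_force": force on the tool from outside, world axes, zero at the start; "torque": the same for the moment, N m; "grip_width": opening from 0.0 (shut) to 1.0 (fully open); "grasp_force": force on a finger pad.
Only numpy, scipy, OpenCV 4.12 (cv2) and the standard library are available. Lean on these libraries where they do the work, as an engineer would, in place of code of your own. Each camera call takes 0.05 s, during which the arm holds its last target. There are 200 camera calls.

## Working session

There is one attempt and no reset: what is moved stays moved. The work goes in short steps, Python scripts to look and compute and a shell command to move; the robot and the scene stay as the last step left them, time stands still between calls to the robot, and variables do not carry over. Pictures are saved under pics/ and viewed, at most 10 in all, crops included, and the job is handed in when it is done.

```bash
mkdir -p pics; cat > h.py <<'E'
import numpy as np, cv2
from scipy.spatial.transform import Rotation as R
from workcell import manip
def save(n,f):
    p,d=manip.camera(n); cv2.imwrite('pics/'+f,p[:,:,::-1]); return p,d
def K(c): return np.array([[c['fx'],0,c['cx']],[0,c['fy'],c['cy']],[0,0,1.]])
def rays(n,px):
    c=manip.get_calibration(n)
    u=cv2.undistortPoints(np.array(px,float).reshape(-1,1,2),K(c),np.array(c['D'],float))[:,0]
    return np.array(c['xyz']),R.from_quat(c['orientation']).as_matrix(),np.c_[u[:,0],-u[:,1],-np.ones(len(u))]
def at_z(n,px,z):
    o,M,r=rays(n,px); w=r@M.T; return o+w*((z-o[2])/w[:,2])[:,None]
def cloud(n,mask,d):
    v,u=np.nonzero(mask&(d>0)); o,M,r=rays(n,np.c_[u,v]); return o+(r*d[v,u][:,None])@M.T
E
python3 - <<'E'
from h import *
print(manip.get_obs())
D={}
for n in('top','side'):
    D[n]=save(n,n+'0.png')[1]; print(n,manip.get_calibration(n))
    for t in ['tin','lid','stub','plug','flux','cutters','marker']:
        for r in manip.trace(t,n)[:2]:
            P=cloud(n,r['pixels'],D[n]); 
            if len(P)<5: print(t,'few');continue
            print(n,t,round(r['p'],2),r['box'],np.median(P,0).round(4),P.min(0).round(3),P.max(0).round(3))
    for t in ['stud_top','lid_knob','stub_mid','plug_mid','tin']:
        z={'stud_top':.057,'lid_knob':.045,'stub_mid':.0045,'plug_mid':.008,'tin':0}[t]
        for r in manip.tip_of(t,n)[:2]: print(n,t,round(r['p'],2),r['pixel'],at_z(n,[r['pixel']],z).round(4))
E
```

```text
{'clock': 0.0, 'joint_pos': array([ 1.32638199,  0.33287247, -0.06470931,  1.46098647,  0.02161794,
        1.34990168, -0.08847723]), 'joint_velocities': array([ 0.00026589, -0.00064817, -0.00321105, -0.00024115,  0.00084518,
        0.00151728, -0.00217092]), 'tau': array([-1.82013014e-04, -6.25438499e+01,  4.93068842e-02, -3.91597223e+01,
        1.61198562e-02,  1.00961429e-02, -1.09309767e-05]), 'position': array([ 0.13741134, -0.60932197,  0.24449402]), 'ee_rot': array([ 9.93852652e-01,  1.10708468e-01, -1.23354124e-04, -7.25433282e-04]), 'ft_force': array([-0.16133472,  0.43165308,  0.84260765]), 'torque': array([-0.05872523, -0.0156686 ,  0.00212214]), 'grasp_force': 0.0, 'grip_width': 1.0004965266176815}
top {'fx': 386.6594618260567, 'fy': 386.6594618260567, 'cx': 281.5175558966925, 'cy': 209.9636081699162, 'D': array([0.02630082, 0.        , 0.        , 0.        , 0.        ]), 'xyz': array([ 0.32979869, -0.13347628,  0.99179336]), 'orientation': array([-0.05218735,  0.04798983,  0.71241322, -0.69816965])}
top tin 0.93 [286.5, 140.5, 341.5, 198.6] [ 0.5744 -0.2154  0.005 ]
[... 1829 characters left out ...]
-0.386 -0.009] [ 0.65  -0.323  0.027]
side cutters 0.67 [325.6, 148.8, 372.6, 170.8] [ 0.2983 -0.4149  0.0087] [ 0.243 -0.471 -0.004] [ 0.362 -0.355  0.015]
side cutters 0.26 [267.7, 121.2, 308.4, 160.9] [ 0.5084 -0.4141  0.0247] [ 0.442 -0.493 -0.006] [ 0.593 -0.354  0.062]
side stud_top 0.96 [247.9, 178.6] [[ 0.5724 -0.2157  0.057 ]]
side stud_top 0.7 [325.4, 186.5] [[ 0.3455 -0.2565  0.057 ]]
side lid_knob 0.84 [288.4, 133.5] [[ 0.5103 -0.4264  0.045 ]]
side lid_knob 0.28 [288.9, 142.7] [[ 0.4978 -0.3906  0.045 ]]
side stub_mid 0.49 [318.7, 185.4] [[ 0.37   -0.2883  0.0045]]
side plug_mid 0.56 [245.0, 309.6] [[0.4555 0.1439 0.008 ]]
side tin 0.59 [252.3, 188.0] [[ 0.5648 -0.2213  0.    ]]
```

View pics/top0.png

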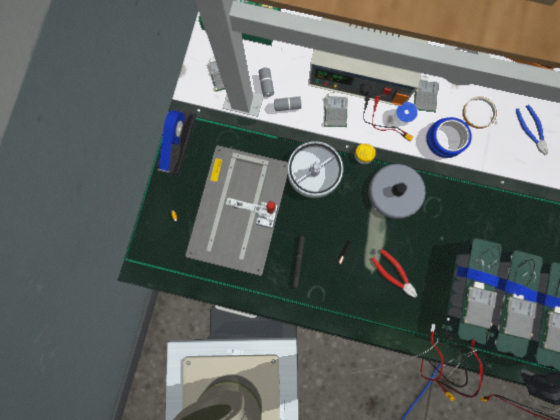

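```bash
python3 - <<'E'
import cv2
a=cv2.imread('pics/top0.png')
def c(x0,y0,x1,y1,s): return cv2.resize(a[y0:y1,x0:x1],None,fx=s,fy=s,interpolation=cv2.INTER_CUBIC)
b=c(280,130,350,205,5); d=c(325,225,365,275,5); e=c(150,190,200,240,5); 
import numpy as np
o=np.zeros((375,800,3),np.uint8)
x=0
for q in(b,d,e): o[:q.shape[0],x:x+q.shape[1]]=q[:, :800-x]; x+=q.shape[1]
cv2.imwrite('pics/c0.png',o)
E
```

```text
(no output)
```

View pics/c0.png

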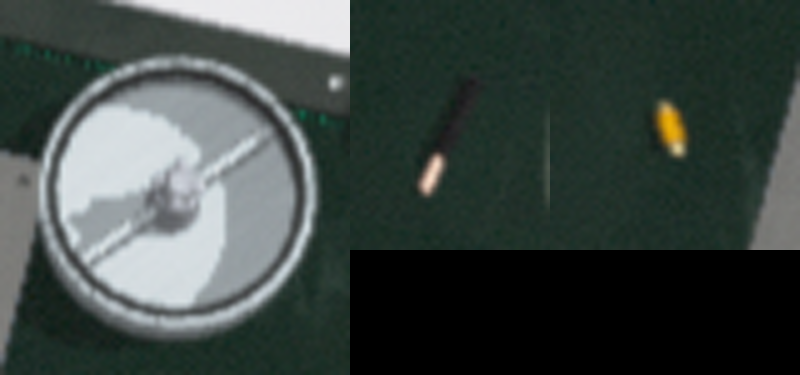

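The top picture shows the tin at (315,169) with its middle wall running (298,182)–(334,156), and the lid at (398,191). The stub runs from its copper end at (340,263) to (349,241), and the plug is at (174,215). Next I measure all of these precisely.

```bash
cat > m.py <<'E'
from h import *
from scipy.optimize import least_squares
def circ(P):
    f=lambda q:np.hypot(P[:,0]-q[0],P[:,1]-q[1])-q[2]
    s=least_squares(f,[*P[:,:2].mean(0),.07],loss='soft_l1',f_scale=.002); return s.x.round(4)
full=np.ones((420,560),bool)
for n in('top','side'):
    p,d=manip.camera(n); M=np.zeros((420,560),bool); 
    P=cloud(n,full&(d>0),d)
    def near(c,r): return P[np.hypot(P[:,0]-c[0],P[:,1]-c[1])<r]
    T=near((.571,-.215),.085); rim=T[(T[:,2]>.034)&(T[:,2]<.043)&(np.hypot(T[:,0]-.571,T[:,1]+.215)>.05)]
    print(n,'rim',circ(rim),len(rim)); s=T[T[:,2]>.047]; print(' stud',s.mean(0).round(4),len(s))
    L=near((.51,-.424),.085); k=L[L[:,2]>.05]; l=L[(L[:,2]>.018)&(L[:,2]<.032)]
    h=cv2.convexHull(l[:,:2].astype(np.float32))[:,0]; print(' lid',circ(h),' knob',k.mean(0).round(4),len(k))
    hsv=cv2.cvtColor(p,cv2.COLOR_RGB2HSV); y=cv2.inRange(hsv,(15,120,90),(40,255,255))>0
    v,u=np.nonzero(y); W=at_z(n,np.c_[u,v],.010); s=np.hypot(W[:,0]-.46,W[:,1]-.142)<.04; W=W[s][:,:2]
    print(' plug',len(W),cv2.minAreaRect(W.astype(np.float32)),W.mean(0).round(4))
    v,u=np.nonzero(full); W=at_z(n,np.c_[u,v],.006)[:,:2]; g=hsv.reshape(-1,3)
    s=np.hypot(W[:,0]-.369,W[:,1]+.289)<.05; rgb=p.reshape(-1,3).astype(int)
    cop=s&(rgb[:,0]>rgb[:,1]+25); blk=s&(rgb[:,1]<30)&(rgb[:,1]-rgb[:,0]<12)
    A=W[cop|blk]; print(' stub',cop.sum(),blk.sum(),W[cop].mean(0).round(4),W[blk].mean(0).round(4),cv2.minAreaRect(A.astype(np.float32)))
    hh=P[(P[:,0]<.8)&(P[:,0]>.3)&(np.abs(P[:,1])<.5)]; print(' high',hh[:,2].max().round(3))
    F=near((.48,.03),.17); print(' fixture',F[F[:,2]>.03].min(0),F[F[:,2]>.03].max(0)) if (F[:,2]>.03).any() else 0
    w=T[(T[:,2]>.026)&(T[:,2]<.037)&(np.hypot(T[:,0]-.571,T[:,1]+.215)>.018)&(np.hypot(T[:,0]-.571,T[:,1]+.215)<.052)]
    if len(w)>4:
        c=w[:,:2]-w[:,:2].mean(0); e=np.linalg.svd(c)[2][0]; print(' wall',len(w),np.degrees(np.arctan2(e[1],e[0])))
print(at_z('top',[(298,182),(333.6,156)],.034).round(4), at_z('top',[(340.4,263.4),(349.4,241.4)],.006).round(4),at_z('top',[(172.6,210.6),(176.4,221)],.012).round(4))
E
python3 m.py
```

```text
top rim [ 0.5726 -0.2153  0.0649] 572
 stud [ 0.5724 -0.215   0.0538] 60
 lid [ 0.5139 -0.4241  0.0694]  knob [ 0.5135 -0.4228  0.0557] 94
 plug 36 ((0.46390730142593384, 0.14776037633419037), (0.018409989774227142, 0.012769878841936588), 1.190232753753662) [0.4633 0.1473]
 stub 11 8 [ 0.3427 -0.2764] [ 0.3699 -0.2873] ((0.36052602529525757, -0.2836650013923645), (0.00468244357034564, 0.05466940253973007), 67.0689468383789)
 high 0.443
 fixture [ 0.34915728 -0.11815873  0.03008508] [0.6175938  0.17268831 0.21916384]
 wall 53 124.24526761605667
side rim [ 0.5697 -0.2154  0.0647] 382
 stud [ 0.5696 -0.2144  0.0536] 40
 lid [ 0.5115 -0.4245  0.0692]  knob [ 0.5111 -0.424   0.0562] 51
 plug 38 ((0.46160760521888733, 0.14607608318328857), (0.018358848989009857, 0.013182316906750202), 17.536598205566406) [0.4616 0.1458]
 stub 1 11 [ 0.3374 -0.276 ] [ 0.3715 -0.2905] ((0.35954931378364563, -0.2857814133167267), (0.006985593121498823, 0.04840083420276642), 65.79866027832031)
 high 0.886
 fixture [ 0.34579531 -0.1144924   0.03003212] [0.61627721 0.17094029 0.21781566]
 wall 25 124.2640327632822
[[ 0.5371 -0.1722  0.034 ]
 [ 0.6027 -0.2645  0.034 ]] [[ 0.3315 -0.2747  0.006 ]
 [ 0.3864 -0.2998  0.006 ]] [[0.4738 0.1497 0.012 ]
 [0.4469 0.1395 0.012 ]]
```

View pics/side0.png

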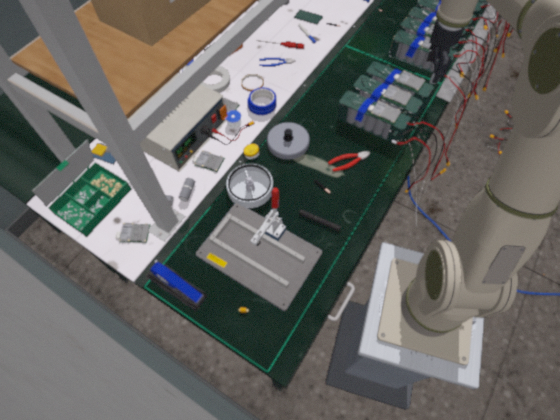

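```bash
cat > g.py <<'E'
import sys; from h import *
def go(x,y,z,yaw):
    o=manip.get_obs(); r=R.from_quat(o['ee_rot']); a=np.radians(yaw)
    Y=np.array([np.cos(a),np.sin(a),0]); Z=np.array([0,0,-1.]); T=R.from_matrix(np.c_[np.cross(Y,Z),Y,Z])
    s=r.inv().apply(np.array([x,y,z])-o['position'])/.05; w=np.degrees((r.inv()*T).as_rotvec())/8
    print('shift',s.round(3),'turn',w.round(3),'now',o['position'].round(4),'clock',round(o['clock'],2),'grip',round(o['grip_width'],3),round(o['grasp_force'],1),'F',o['ft_force'].round(1),'j',o['joint_pos'].round(2))
if __name__=='__main__': go(*map(float,sys.argv[1:5]))
E
python3 - <<'E'
from h import *
print(manip.tip_reach)
for n in('top','side'):
    p,d=manip.camera(n); f=np.ones(d.shape,bool); P=cloud(n,f,d)
    F=P[(np.hypot(P[:,0]-.48,P[:,1]-.03)<.17)&(P[:,2]>.05)]
    for z in(.05,.07,.09,.12,.16):
        q=F[F[:,2]>z]; 
        if len(q): print(n,z,len(q),q.min(0).round(3),q.max(0).round(3))
    # plug/stub refined: everything differing from the local bench colour
    v,u=np.nonzero(f)
    for nm,z,c,r in(('plug',.010,(.46,.145),.028),('stub',.006,(.36,-.287),.045)):
        W=at_z(n,np.c_[u,v],z)[:,:2]; s=np.hypot(*(W-c).T)<r; lab=cv2.cvtColor(p,cv2.COLOR_RGB2LAB).reshape(-1,3)[s].astype(float)
        dd=np.linalg.norm(lab-np.median(lab,0),axis=1); m=dd>12; A=W[s][m]; print(n,nm,m.sum(),A.mean(0).round(4),cv2.minAreaRect(A.astype(np.float32)))
        e=np.linalg.svd(A-A.mean(0))[2][0]; t=(A-A.mean(0))@e; print('  yaw',np.degrees(np.arctan2(e[1],e[0])).round(1),t.min().round(4),t.max().round(4))
E
python3 g.py .359 -.286 .12 -114.6
```

```text
0.014
top 0.05 552 [ 0.436 -0.117  0.05 ] [0.606 0.17  0.218]
top 0.07 435 [ 0.437 -0.117  0.071] [0.603 0.142 0.218]
top 0.09 405 [ 0.438 -0.117  0.09 ] [ 0.489 -0.001  0.218]
top 0.12 97 [ 0.443 -0.117  0.12 ] [ 0.48  -0.017  0.218]
top 0.16 81 [ 0.443 -0.117  0.172] [ 0.461 -0.097  0.218]
top plug 69 [0.4618 0.1465] ((0.4653145670890808, 0.14557552337646484), (0.023490121588110924, 0.03459349647164345), 70.99869537353516)
  yaw -167.2 -0.0154 0.0155
top stub 96 [ 0.3587 -0.2835] ((0.3609195053577423, -0.28395286202430725), (0.012784983031451702, 0.06503505259752274), 67.93081665039062)
  yaw 156.6 -0.0348 0.0303
side 0.05 649 [ 0.432 -0.114  0.05 ] [0.609 0.171 0.219]
side 0.07 519 [ 0.434 -0.114  0.07 ] [0.609 0.147 0.219]
side 0.09 455 [ 0.434 -0.114  0.09 ] [ 0.484 -0.001  0.219]
side 0.12 160 [ 0.441 -0.114  0.12 ] [ 0.477 -0.016  0.219]
side 0.16 117 [ 0.441 -0.114  0.161] [ 0.46  -0.096  0.219]
side plug 87 [0.4594 0.1468] ((0.4593746066093445, 0.14601300656795502), (0.023612288758158684, 0.026568297296762466), 63.77964401245117)
  yaw -174.9 -0.0163 0.0157
side stub 78 [ 0.3566 -0.2854] ((0.3526483476161957, -0.29221010208129883), (0.04927629604935646, 0.06255614012479782), 45.57854461669922)
  yaw 155.5 -0.0364 0.0304
shift [ 5.745 -5.341  2.506] turn [ 0.    -0.     4.663] now [ 0.1375 -0.6097  0.2453] clock 1.5 grip 1.004 0.0 F [0.2 0.6 0.1] j [ 1.33  0.33 -0.06  1.46  0.02  1.35 -0.09]
```

```bash
python3 -m pendant '[[1,-1,0,0,0,1,1],[2,-2,0,0,0,2,1],[3.2,-3,0.5,0,0,3,1],[4.4,-4,1,0,0,4,1],[5.7,-5.2,1.5,0,0,4.66,1],[5.74,-5.34,2,0,0,4.66,1],[5.74,-5.34,2.5,0,0,4.66,1],[5.74,-5.34,2.5,0,0,4.66,0],[5.74,-5.34,2.5,0,0,4.66,0],[5.74,-5.34,2.5,0,0,4.66,0]]' 40; python3 g.py .359 -.2855 .017 -114.3
```

```text
clock: 2.75
position: [0.3587, -0.2876, 0.1214]
ee_rot: [0.977, -0.214, 0.001, 0.001]
ft_force: [0.6, 0.7, -0.5]
grip_width: 0.5
grasp_force: 0.0
shift [-0.017 -0.041  2.089] turn [ 0.006 -0.014 -0.048] now [ 0.3587 -0.2876  0.1214] clock 2.75 grip 0.5 0.0 F [ 0.6  0.7 -0.5] j [ 0.89  0.1  -0.32  2.02  0.04  1.03 -1.46]
```

```bash
python3 -m pendant '[[0,-0.04,0.7,0,0,0,0],[0,-0.04,1.4,0,0,0,0],[0,-0.04,1.9,0,0,0,-0.2],[0,-0.04,2.09,0,0,0,-0.4],[0,-0.04,2.09,0,0,0,-0.6],[0,-0.04,2.09,0,0,0,-1],[0,-0.04,2.09,0,0,0,-1],[0,-0.04,2.09,0,0,0,-1],[0,-0.04,2.09,0,0,0,-1],[0,-0.04,2.09,0,0,0,-1]]' 40; python3 g.py .359 -.2855 .15 -114.3
```

```text
clock: 4.0
position: [0.3602, -0.285, 0.0169]
ee_rot: [0.977, -0.213, 0.001, 0.001]
ft_force: [-1.1, -1.6, 7.0]
grip_width: 0.083
grasp_force: 41.8
shift [-0.013  0.022 -2.662] turn [ 0.006 -0.014 -0.035] now [ 0.3602 -0.285   0.0169] clock 4.0 grip 0.083 41.8 F [-1.1 -1.6  7. ] j [ 0.86  0.27 -0.31  2.09  0.12  0.79 -1.53]
```

```bash
python3 -m pendant '[[0,0,-0.6,0,0,0,-1],[0,0,-1.4,0,0,0,-1],[0,0,-2.2,0,0,0,-1],[0,0,-2.66,0,0,0,-1],[0,0,-2.66,0,0,0,-1],[0,0,-2.66,0,0,0,-1],[0,0,-2.66,0,0,0,-1],[0,0,-2.66,0,0,0,-1],[0,0,-2.66,0,0,0,-1],[0,0,-2.66,0,0,0,-1]]'; python3 g.py .541 -.235 .12 -145.75; python3 - <<'E'
from h import *
p,d=save('top','top1.png'); a=p[150:320,260:430,::-1]; cv2.imwrite('pics/c1.png',cv2.resize(a,None,fx=3,fy=3))
E
```

```text
clock: 5.25
position: [0.3596, -0.2843, 0.1487]
ee_rot: [0.977, -0.213, -0.0, -0.0]
ft_force: [0.1, -0.0, -0.8]
grip_width: 0.081
grasp_force: 40.9
shift [ 2.891 -2.405  0.573] turn [-0.000e+00  1.000e-03  3.898e+00] now [ 0.3596 -0.2843  0.1487] clock 5.25 grip 0.081 40.9 F [ 0.1 -0.  -0.8] j [ 0.89  0.07 -0.33  1.99  0.02  1.09 -1.45]
```

View pics/c1.png

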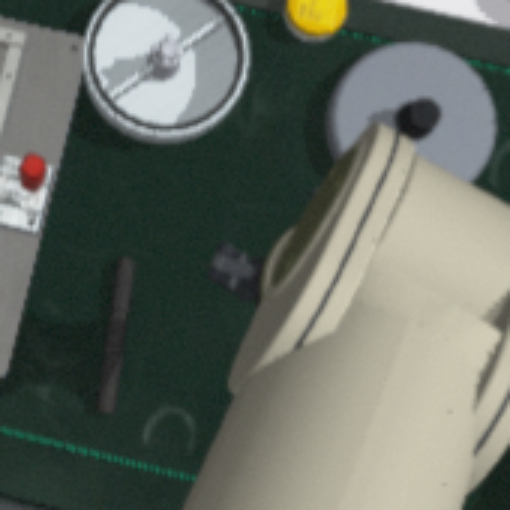

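The arm hides the gripper in this picture; the tin at crop (165,60), the lid and the marker have not moved. The 7 mm opening at 41 N says the stub is held.

```bash
python3 -m pendant '[[0.6,-0.5,0,0,0,0.8,-1],[1.2,-1,0,0,0,1.6,-1],[1.8,-1.5,0,0,0,2.4,-1],[2.4,-2,0.2,0,0,3.2,-1],[2.89,-2.4,0.4,0,0,3.9,-1],[2.89,-2.4,0.57,0,0,3.9,-1],[2.89,-2.4,0.57,0,0,3.9,-1],[2.89,-2.4,0.57,0,0,3.9,-1],[2.89,-2.4,0.57,0,0,3.9,-1],[2.89,-2.4,0.57,0,0,3.9,-1]]'; python3 g.py .541 -.235 .035 -145.75; python3 - <<'E'
from h import *
p,d=save('side','side1.png'); a=p[140:260,180:340,::-1]; cv2.imwrite('pics/c2.png',cv2.resize(a,None,fx=4,fy=4))
E
```

```text
clock: 6.55
position: [0.5407, -0.2356, 0.1208]
ee_rot: [0.884, -0.468, 0.0, 0.0]
ft_force: [-0.1, 0.4, 0.1]
grip_width: 0.084
grasp_force: 40.9
shift [-0.009 -0.012  1.715] turn [-0.001 -0.005 -0.006] now [ 0.5407 -0.2356  0.1208] clock 6.55 grip 0.084 40.9 F [-0.1  0.4  0.1] j [ 0.63  0.38 -0.36  1.69  0.15  1.1  -2.32]
```

View pics/c2.png

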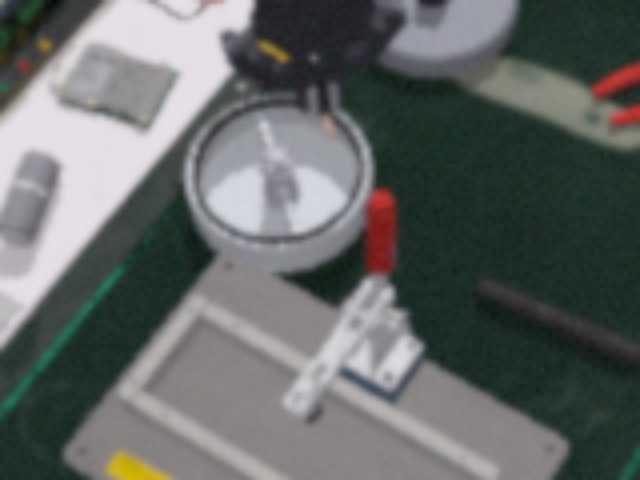

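The side crop shows the stub's copper end between the fingertips at (328,122), over the tin's near half, to the right of the middle wall. I'll lower it and open slightly.

```bash
python3 -m pendant '[[0,0,0.5,0,0,0,-1],[0,0,1,0,0,0,-1],[0,0,1.4,0,0,0,-1],[0,0,1.7,0,0,0,-1],[0,0,1.75,0,0,0,-1],[0,0,1.75,0,0,0,-1],[0,0,1.75,0,0,0,-0.72],[0,0,1.75,0,0,0,-0.72],[0,0,1.75,0,0,0,-0.72],[0,0,1.75,0,0,0,-0.72]]'; python3 g.py .541 -.235 .25 -145.75
```

```text
clock: 7.85
position: [0.5409, -0.2353, 0.0329]
ee_rot: [0.884, -0.468, 0.0, 0.0]
ft_force: [0.6, -0.3, 0.0]
grip_width: 0.142
grasp_force: 0.0
shift [-3.000e-03 -5.000e-03 -4.342e+00] turn [-0.    -0.001 -0.003] now [ 0.5409 -0.2353  0.0329] clock 7.85 grip 0.142 0.0 F [ 0.6 -0.3  0. ] j [ 0.61  0.49 -0.34  1.75  0.19  0.94 -2.35]
```

```bash
python3 -m pendant '[[0,0,-0.4,0,0,0,-0.72],[0,0,-1,0,0,0,-0.72],[0,0,-2,0,0,0,-0.5],[0,0,-3,0,0,0,0],[0,0,-4,0,0,0,0],[0,0,-5,0,0,0,0],[0,0,-6,0,0,0,0],[0,0,-6,0,0,0,0],[0,0,-6,0,0,0,0],[0,0,-6,0,0,0,0]]'; python3 g.py .461 .146 .30 -72; python3 - <<'E'
from h import *
p,d=save('side','side2.png'); a=p[140:260,180:340,::-1]; cv2.imwrite('pics/c3.png',cv2.resize(a,None,fx=4,fy=4))
E
```

```text
clock: 9.1
position: [0.5404, -0.235, 0.3319]
ee_rot: [0.884, -0.468, -0.001, 0.0]
ft_force: [0.8, 0.3, 0.8]
grip_width: 0.502
grasp_force: 0.0
shift [-7.193 -2.975  0.646] turn [-1.000e-03  1.300e-02 -9.221e+00] now [ 0.5404 -0.235   0.3319] clock 9.1 grip 0.502 0.0 F [0.8 0.3 0.8] j [ 0.63  0.25 -0.37  1.4   0.09  1.51 -2.28]
```

View pics/c3.png

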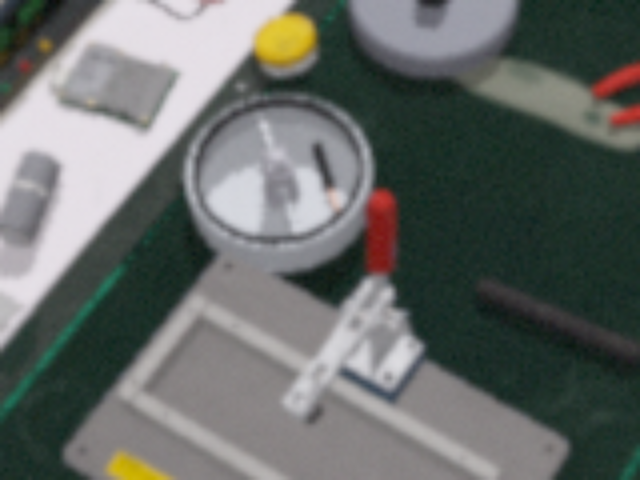

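The stub now lies flat in the near half, at crop (328,175). On to the plug.

```bash
python3 -m pendant '[[-0.9,-0.37,0,0,0,-1.1,0],[-1.8,-0.74,0,0,0,-2.2,0],[-2.7,-1.1,0,0,0,-3.4,0],[-3.6,-1.5,0,0,0,-4.6,0],[-4.5,-1.85,0,0,0,-5.8,0],[-5.4,-2.2,0.2,0,0,-7,0],[-6.3,-2.6,0.4,0,0,-8.2,0],[-7.19,-2.97,0.6,0,0,-9.22,0],[-7.19,-2.97,0.64,0,0,-9.22,0],[-7.19,-2.97,0.64,0,0,-9.22,0]]'; python3 g.py .461 .146 .02 -72; python3 m.py | grep plug
```

```text
clock: 10.4
position: [0.4614, 0.1447, 0.3003]
ee_rot: [0.988, 0.156, -0.001, 0.0]
ft_force: [-0.3, -0.6, -0.2]
grip_width: 0.502
grasp_force: 0.0
shift [ 0.006 -0.028  5.606] turn [ 0.002  0.008 -0.012] now [0.4614 0.1447 0.3003] clock 10.4 grip 0.502 0.0 F [-0.3 -0.6 -0.2] j [ 0.34  0.04 -0.75  1.7   0.03  1.42 -1.67]
 plug 37 ((0.46390730142593384, 0.14776037633419037), (0.018409989774227142, 0.012769878841936588), 1.190232753753662) [0.4635 0.1473]m.py:21: RuntimeWarning: Mean of empty slice.
  A=W[cop|blk]; print(' stub',cop.sum(),blk.sum(),W[cop].mean(0).round(4),W[blk].mean(0).round(4),cv2.minAreaRect(A.astype(np.float32)))
  ret = um.true_divide(
m.py:5: RuntimeWarning: Mean of empty slice.
  s=least_squares(f,[*P[:,:2].mean(0),.07],loss='soft_l1',f_scale=.002); return s.x.round(4)
Traceback (most recent call last):
  File "m.py", line 12, in <module>
    print(n,'rim',circ(rim),len(rim)); s=T[T[:,2]>.047]; print(' stud',s.mean(0).round(4),len(s))
                  ~~~~^^^^^
  File "m.py", line 5, in circ
    s=least_squares(f,[*P[:,:2].mean(0),.07],loss='soft_l1',f_scale=.002); return s.x.round(4)
ValueError: Initial guess is outside of provided bounds
```

```bash
python3 -m pendant '[[0,-0.03,1,0,0,0,0],[0,-0.03,2,0,0,0,0],[0,-0.03,3,0,0,0,0],[0,-0.03,4,0,0,0,-0.2],[0,-0.03,4.8,0,0,0,-0.3],[0,-0.03,5.3,0,0,0,-0.4],[0,-0.03,5.6,0,0,0,-0.4],[0,-0.03,5.62,0,0,0,-0.4],[0,-0.03,5.62,0,0,0,-0.4],[0,-0.03,5.62,0,0,0,-0.5]]' 30
python3 -m pendant '[[0,0,0,0,0,0,-0.55],[0,0,0,0,0,0,-0.6],[0,0,0,0,0,0,-0.65],[0,0,0,0,0,0,-0.7],[0,0,0,0,0,0,-0.75],[0,0,0,0,0,0,-0.8],[0,0,0,0,0,0,-0.9],[0,0,0,0,0,0,-1],[0,0,0,0,0,0,-1],[0,0,0,0,0,0,-1]]'; python3 g.py .461 .146 .32 -72
```

```text
clock: 11.75
position: [0.4617, 0.147, 0.0207]
ee_rot: [0.988, 0.156, 0.001, 0.0]
ft_force: [-0.1, -0.7, -0.1]
grip_width: 0.252
grasp_force: 0.0
clock: 13.0
position: [0.461, 0.1469, 0.0199]
ee_rot: [0.988, 0.156, 0.0, 0.0]
ft_force: [-2.5, -0.7, 2.8]
grip_width: 0.077
grasp_force: 32.4
shift [-6.000e-03  1.800e-02 -6.003e+00] turn [ 0.001 -0.    -0.002] now [0.461  0.1469 0.0199] clock 13.0 grip 0.077 32.4 F [-2.5 -0.7  2.8] j [ 0.22  0.38 -0.69  2.01  0.32  0.86 -1.91]
```

```bash
python3 -m pendant '[[0,0,-0.6,0,0,0,-1],[0,0,-1.5,0,0,0,-1],[0,0,-2.5,0,0,0,-1],[0,0,-3.5,0,0,0,-1],[0,0,-4.5,0,0,0,-1],[0,0,-5.5,0,0,0,-1],[0,0,-6,0,0,0,-1],[0,0,-6,0,0,0,-1],[0,0,-6,0,0,0,-1],[0,0,-6,0,0,0,-1]]'; python3 g.py .597 -.1975 .25 -55.75
```

```text
clock: 14.25
position: [0.4606, 0.1468, 0.3186]
ee_rot: [0.988, 0.156, -0.001, 0.0]
ft_force: [-0.0, -0.9, -0.5]
grip_width: 0.073
grasp_force: 32.0
shift [0.471 7.392 1.369] turn [-0.004  0.013 -2.032] now [0.4606 0.1468 0.3186] clock 14.25 grip 0.073 32.0 F [-0.  -0.9 -0.5] j [ 0.36  0.03 -0.77  1.67  0.02  1.45 -1.67]
```

```bash
python3 -m pendant '[[0.05,0.8,0,0,0,-0.3,-1],[0.1,1.7,0,0,0,-0.6,-1],[0.2,2.6,0,0,0,-0.9,-1],[0.25,3.5,0,0,0,-1.2,-1],[0.3,4.5,0,0,0,-1.5,-1],[0.35,5.5,0,0,0,-1.8,-1],[0.4,6.4,0.3,0,0,-2,-1],[0.47,7.39,1,0,0,-2.03,-1],[0.47,7.39,1.37,0,0,-2.03,-1],[0.47,7.39,1.37,0,0,-2.03,-1]]'; python3 g.py .597 -.1975 .036 -55.75
```

```text
clock: 15.5
position: [0.5965, -0.1965, 0.249]
ee_rot: [0.956, 0.294, -0.002, -0.002]
ft_force: [-0.3, 0.8, 0.5]
grip_width: 0.081
grasp_force: 32.0
shift [0.005 0.038 4.259] turn [-0.027  0.014  0.   ] now [ 0.5965 -0.1965  0.249 ] clock 15.5 grip 0.081 32.0 F [-0.3  0.8  0.5] j [ 0.64  0.39 -0.52  1.42  0.19  1.39 -0.86]
```

```bash
python3 -m pendant '[[0,0.03,1,0,0,0,-1],[0,0.03,2,0,0,0,-1],[0,0.03,3,0,0,0,-1],[0,0.03,3.7,0,0,0,-1],[0,0.03,4.2,0,0,0,-1],[0,0.03,4.4,0,0,0,-1],[0,0.03,4.4,0,0,0,-1],[0,0.03,4.4,0,0,0,-0.8],[0,0.03,4.4,0,0,0,-0.65],[0,0.03,4.4,0,0,0,-0.6]]'
python3 -m pendant '[[0,0,-0.3,0,0,0,-0.6],[0,0,-1,0,0,0,-0.6],[0,0,-2,0,0,0,-0.4],[0,0,-3,0,0,0,0],[0,0,-3.6,0,0,0,0.2],[0,0,-3.6,0,0,0,0.2],[0,0,-3.6,0,0,0,0.2],[0,0,-3.6,0,0,0,0.2],[0,0,-3.6,0,0,0,0.2],[0,0,-3.6,0,0,0,0.2]]'; python3 g.py .5125 -.4238 .16 -55.75
```

```text
clock: 16.75
position: [0.5986, -0.1986, 0.032]
ee_rot: [0.956, 0.294, 0.0, 0.0]
ft_force: [-0.3, 0.4, -1.0]
grip_width: 0.197
grasp_force: 0.0
clock: 18.0
position: [0.5981, -0.1984, 0.2109]
ee_rot: [0.956, 0.294, -0.0, -0.0]
ft_force: [0.1, 0.0, 0.4]
grip_width: 0.599
grasp_force: 0.0
shift [-3.951  2.764  1.017] turn [-0.004  0.003 -0.003] now [ 0.5981 -0.1984  0.2109] clock 18.0 grip 0.599 0.0 F [0.1 0.  0.4] j [ 0.64  0.41 -0.52  1.47  0.21  1.31 -0.87]
```

```bash
python3 -m pendant '[[-0.6,0.4,0,0,0,0,0.2],[-1.4,1,0,0,0,0,0.2],[-2.2,1.5,0,0,0,0,0.2],[-3,2.1,0,0,0,0,0.2],[-3.7,2.6,0.3,0,0,0,0.2],[-3.95,2.76,0.8,0,0,0,0.2],[-3.95,2.76,1,0,0,0,0.2],[-3.95,2.76,1,0,0,0,0.2],[-3.95,2.76,1,0,0,0,0.2],[-3.95,2.76,1,0,0,0,0.2]]' 80; python3 g.py .5123 -.4238 .042 -55.75; python3 - <<'E'
from h import *
p,d=save('side','side3.png'); a=p[110:260,180:340,::-1]; cv2.imwrite('pics/c4.png',cv2.resize(a,None,fx=4,fy=4))
E
```

```text
clock: 19.25
position: [0.5135, -0.4232, 0.1625]
ee_rot: [0.956, 0.295, 0.0, 0.001]
ft_force: [1.2, -0.2, 0.2]
grip_width: 0.601
grasp_force: 0.0
shift [-0.028 -0.007  2.409] turn [ 0.011 -0.004  0.005] now [ 0.5135 -0.4232  0.1625] clock 19.25 grip 0.601 0.0 F [ 1.2 -0.2  0.2] j [ 0.92  0.5  -0.42  1.43  0.21  1.25 -0.49]
```

View pics/c4.png

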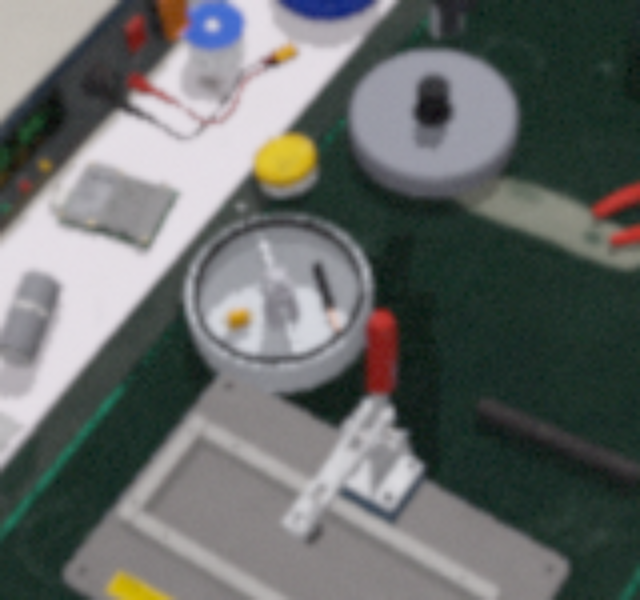

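The plug is in the far half at crop (238,318) and the stub in the near half at (328,295). Next I grip the knob.

```bash
python3 -m pendant '[[-0.03,0,0.7,0,0,0,0.2],[-0.03,0,1.4,0,0,0,0.2],[-0.03,0,2,0,0,0,0.2],[-0.03,0,2.3,0,0,0,0],[-0.03,0,2.4,0,0,0,-0.1],[-0.03,0,2.4,0,0,0,-0.2],[-0.03,0,2.4,0,0,0,-0.5],[-0.03,0,2.4,0,0,0,-1],[-0.03,0,2.4,0,0,0,-1],[-0.03,0,2.4,0,0,0,-1]]' 100; python3 g.py .5707 -.215 .16 -55.75
```

```text
clock: 20.55
position: [0.5122, -0.4251, 0.043]
ee_rot: [0.956, 0.294, 0.001, 0.001]
ft_force: [-1.0, -0.2, 5.9]
grip_width: 0.273
grasp_force: 97.9
shift [ 3.333 -2.81  -2.344] turn [ 0.017 -0.004 -0.004] now [ 0.5122 -0.4251  0.043 ] clock 20.55 grip 0.273 97.9 F [-1.  -0.2  5.9] j [ 0.91  0.62 -0.39  1.53  0.26  1.04 -0.52]
```

```bash
python3 -m pendant '[[0,0,-0.3,0,0,0,-1],[0,0,-0.8,0,0,0,-1],[0,0,-1.4,0,0,0,-1],[0,0,-1.9,0,0,0,-1],[0.6,-0.5,-1.9,0,0,0,-1],[1.3,-1.1,-1.9,0,0,0,-1],[2,-1.7,-1.9,0,0,0,-1],[2.7,-2.3,-1.9,0,0,0,-1],[3.33,-2.81,-1.9,0,0,0,-1],[3.33,-2.81,-1.9,0,0,0,-1]]'; cat > l.py <<'E'
from h import *
from m0 import circ
for n in('top','side'):
    p,d=save(n,n+'_l%.1f.png'%manip.get_obs()['clock']); P=cloud(n,d>0,d); o=manip.get_obs()['position']; zt=o[2]-.018
    r=np.hypot(P[:,0]-o[0],P[:,1]-o[1]); s=(r<.085)&(abs(P[:,2]-zt)<.006); s2=s&(r>.045)
    q=P[s2]; A=np.c_[q[:,:2]-o[:2],np.ones(len(q))]; pl=np.linalg.lstsq(A,q[:,2],rcond=None)[0]
    b=np.arctan2(q[:,1]-o[1],q[:,0]-o[0]); bins=np.digitize(b,np.linspace(-np.pi,np.pi,49)); rr=np.hypot(q[:,0]-o[0],q[:,1]-o[1])
    e=np.array([q[bins==k][rr[bins==k].argmax()] for k in set(bins) if rr[bins==k].max()>.06])
    print(n,'lid',circ(e),len(e),'plane',pl.round(4),'tcp',o.round(4))
E
sed -n '/^def circ/,/return s/p' m.py | sed '1i from h import *\nfrom scipy.optimize import least_squares' > m0.py; python3 l.py; python3 g.py .5707 -.215 .115 -55.75
```

```text
clock: 21.8
position: [0.5714, -0.21, 0.1376]
ee_rot: [0.955, 0.297, 0.001, -0.0]
ft_force: [0.2, -0.6, -0.8]
grip_width: 0.274
grasp_force: 98.4
top lid [ 0.5722 -0.2066  0.0675] 12 plane [ 1.000e-04 -4.420e-02  1.212e-01] tcp [ 0.5706 -0.2129  0.1373]
side lid [ 0.5686 -0.211   0.0687] 43 plane [ 0.0027 -0.0053  0.1189] tcp [ 0.5701 -0.2148  0.1371]
shift [0.007 0.01  0.442] turn [0.007 0.001 0.003] now [ 0.5701 -0.2148  0.1371] clock 21.9 grip 0.276 98.4 F [-0.2 -0.5 -0.7] j [ 0.68  0.42 -0.5   1.61  0.22  1.16 -0.84]
```

```bash
python3 l.py; python3 l.py; python3 - <<'E'
import cv2,glob
f=sorted(glob.glob('pics/side_l*'))[-1]; a=cv2.imread(f)[130:240,190:330]; cv2.imwrite('pics/c5.png',cv2.resize(a,None,fx=5,fy=5))
E
```

```text
top lid [ 0.571  -0.2157  0.0716] 12 plane [-0.0058 -0.0509  0.1209] tcp [ 0.5698 -0.2157  0.1369]
side lid [ 0.5677 -0.2135  0.0687] 44 plane [-0.0008 -0.0042  0.1182] tcp [ 0.5697 -0.2161  0.1367]
top lid [ 0.571  -0.2139  0.0687] 13 plane [-0.005  -0.0677  0.1215] tcp [ 0.5696 -0.2162  0.1365]
side lid [ 0.5677 -0.214   0.0687] 43 plane [ 0.0012 -0.0084  0.1181] tcp [ 0.5696 -0.2161  0.1364]
```

View pics/c5.png

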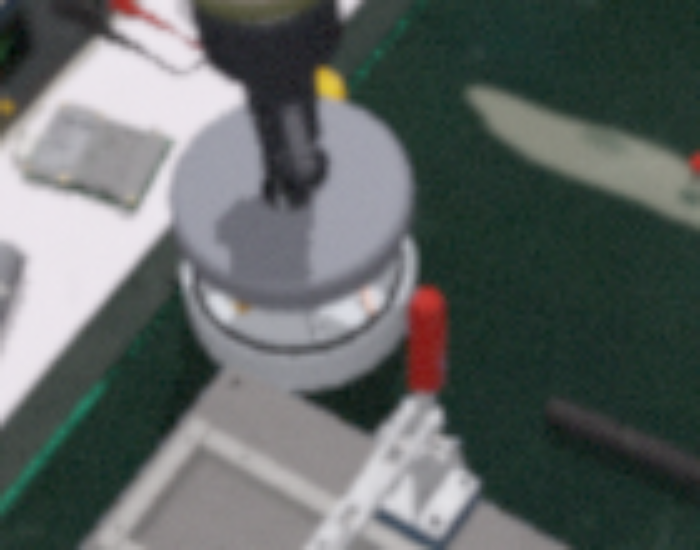

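The lid hangs level over the tin. It needs about 1.5 mm in +x before the descent, and I'll do the descent slowly.

```bash
python3 g.py .5711 -.2164 .097 -55.75
```

```text
shift [0.021 0.021 0.789] turn [ 0.003  0.003 -0.017] now [ 0.5696 -0.2161  0.1364] clock 22.1 grip 0.272 98.4 F [-0.4 -0.5 -2. ] j [ 0.68  0.42 -0.5   1.61  0.22  1.16 -0.84]
```

```bash
python3 -m pendant '[[0.02,0.02,0.1,0,0,0,-1],[0.02,0.02,0.2,0,0,0,-1],[0.02,0.02,0.35,0,0,0,-1],[0.02,0.02,0.5,0,0,0,-1],[0.02,0.02,0.6,0,0,0,-1],[0.02,0.02,0.68,0,0,0,-1],[0.02,0.02,0.74,0,0,0,-1],[0.02,0.02,0.78,0,0,0,-1],[0.02,0.02,0.78,0,0,0,-1],[0.02,0.02,0.78,0,0,0,-1]]' 110; python3 g.py .5711 -.2164 .088 -55.75; python3 l.py
```

```text
clock: 23.35
position: [0.5715, -0.215, 0.0975]
ee_rot: [0.956, 0.294, 0.0, 0.0]
ft_force: [-0.6, 0.7, -1.7]
grip_width: 0.272
grasp_force: 108.0
shift [-0.022  0.018  0.19 ] turn [ 0.002 -0.001 -0.003] now [ 0.5715 -0.215   0.0975] clock 23.35 grip 0.272 108.0 F [-0.6  0.7 -1.7] j [ 0.67  0.47 -0.49  1.64  0.24  1.09 -0.86]
top lid [ 0.5718 -0.2125  0.0685] 14 plane [ 0.0048 -0.0611  0.0817] tcp [ 0.5715 -0.215   0.0975]
side lid [ 0.5695 -0.2132  0.0687] 44 plane [-0.0018 -0.0069  0.079 ] tcp [ 0.5715 -0.215   0.0975]
```

```bash
python3 -m pendant '[[-0.02,0.02,0,0,0,0,-1],[-0.02,0.02,0.03,0,0,0,-1],[-0.02,0.02,0.06,0,0,0,-1],[-0.02,0.02,0.09,0,0,0,-1],[-0.02,0.02,0.12,0,0,0,-1],[-0.02,0.02,0.14,0,0,0,-1],[-0.02,0.02,0.16,0,0,0,-1],[-0.02,0.02,0.16,0,0,0,-1],[-0.02,0.02,0.16,0,0,0,-1],[-0.02,0.02,0.16,0,0,0,-1]]'; python3 g.py .5711 -.2164 .081 -55.75
```

```text
clock: 24.7
position: [0.5716, -0.2168, 0.0896]
ee_rot: [0.956, 0.294, 0.0, 0.001]
ft_force: [1.3, -4.0, 2.3]
grip_width: 0.269
grasp_force: 108.7
shift [-0.003 -0.012  0.173] turn [ 0.009 -0.004 -0.005] now [ 0.5716 -0.2168  0.0896] clock 24.7 grip 0.269 108.7 F [ 1.3 -4.   2.3] j [ 0.67  0.48 -0.48  1.65  0.25  1.07 -0.86]
```

```bash
python3 -m pendant '[[0,-0.01,0.03,0,0,0,-1],[0,-0.01,0.06,0,0,0,-1],[0,-0.01,0.09,0,0,0,-1],[0,-0.01,0.12,0,0,0,-1],[0,-0.01,0.14,0,0,0,-1],[0,-0.01,0.16,0,0,0,-1],[0,-0.01,0.18,0,0,0,-1],[0,-0.01,0.18,0,0,0,-1],[0,-0.01,0.18,0,0,0,-1],[0,-0.01,0.18,0,0,0,-1]]'; python3 g.py .5711 -.2164 .078 -55.75; python3 l.py
```

```text
clock: 25.95
position: [0.5714, -0.2164, 0.082]
ee_rot: [0.956, 0.294, 0.0, 0.001]
ft_force: [-1.8, -3.5, 16.4]
grip_width: 0.273
grasp_force: 111.0
shift [-0.005 -0.004  0.079] turn [ 0.013 -0.003 -0.006] now [ 0.5714 -0.2164  0.082 ] clock 25.95 grip 0.273 111.0 F [-1.8 -3.5 16.4] j [ 0.67  0.49 -0.48  1.66  0.25  1.06 -0.87]
top lid [ 0.5722 -0.2162  0.0701] 15 plane [ 0.0003 -0.0326  0.0648] tcp [ 0.5714 -0.2164  0.082 ]
side lid [ 0.5692 -0.2147  0.0686] 43 plane [ 0.0019 -0.005   0.0636] tcp [ 0.5714 -0.2164  0.082 ]
```

```bash
python3 -m pendant '[[0,0,0.02,0,0,0,-1],[0,0,0.03,0,0,0,-1],[0,0,0.04,0,0,0,-1],[0,0,0.05,0,0,0,-1],[0,0,0.05,0,0,0,-1],[0,0,0.05,0,0,0,-1],[0,0,0.05,0,0,0,-1],[0,0,0.05,0,0,0,-1],[0,0,0.05,0,0,0,-1],[0,0,0.05,0,0,0,-1]]'; python3 l.py; python3 - <<'E'
import cv2,glob,os
f=max(glob.glob('pics/side_l*'),key=os.path.getmtime); a=cv2.imread(f)[130:240,190:330]; cv2.imwrite('pics/c6.png',cv2.resize(a,None,fx=5,fy=5))
E
```

```text
clock: 27.3
position: [0.5719, -0.2167, 0.0811]
ee_rot: [0.956, 0.294, 0.001, 0.001]
ft_force: [-7.5, -2.1, 28.2]
grip_width: 0.273
grasp_force: 112.5
top lid [ 0.5727 -0.2167  0.0702] 15 plane [-0.0025 -0.0502  0.0648] tcp [ 0.5719 -0.2167  0.0811]
side lid [ 0.5699 -0.2149  0.0685] 43 plane [-0.0015 -0.0056  0.0627] tcp [ 0.5719 -0.2167  0.0811]
```

View pics/c6.png

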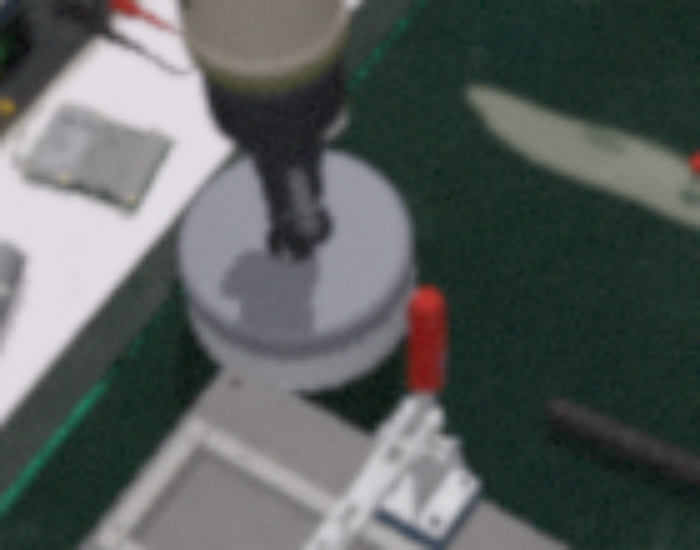

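The lid sits flush on the tin. Its top is at 63 mm, so the underside is at 38 mm; it is centred within about 1 mm, level, and pressed with 28 N.

```bash
python3 -c "
from workcell import manip
print(manip.hand_in())"
```

```text
the job is handed in; nothing more can be done
None
```

I handed the job in at about 27 s: the stub and plug are in separate halves of the tin, the lid is snapped on and fully down at 38 mm, and the gripper still holds the knob, pressing with about 28 N; the hand-in call gave no verdict.

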